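# Set out the sieve nest, sample jar and tin

## Robot

A 7-joint arm with a two-finger parallel gripper is mounted at the origin on a cart in front of the work surface, level with it; the furniture and walls round the work are solid. World frame = base frame: x ahead of the robot, y to its left, z up, the work surface at z = 0. Lengths are in m, angles in rad, forces in N, time in s.
With the tool pointing down it reaches from about 0.4 to 0.85 m from the base axis. Payload 10.4 kg.
Tool frame: the origin (TCP) lies at the very end of the fingers, on their centre line; the grasp point (between the pads) lies 19 mm behind it (r.grip_depth is the distance from the TCP to the grasp point, in m); z points along the fingers, y is the line along which they close (so a half turn about z gives the same grasp; the last joint's range is limited). The gripper opens to 85 mm and grips with 20 to 120 N. Pads are 22 mm wide; open, the fingers measure 114 mm over their backs; the gripper's body (76 mm by 85 mm) begins 54 mm behind the grasp point. The pads swing forward as they close: fully open they stand 13 mm farther back than shut.
Start: joints at [-1.178, 0.332, -0.065, 1.46, 0.022, 1.35, -0.088], TCP at [0.252, 0.572, 0.231] pointing down, gripper open.
Joint ranges: [-2.6, 2.6], [-0.5, 2.12], [-1.47, 1.34], [0.16, 2.42], [-1.27, 4.41], [0.06, 2.06], [-2.6, 2.6]. Speed limits (rad/s): [2.22, 2.22, 2.79, 2.79, 3.14, 3.14, 3.14].

## Interface

Orientations are given as [roll, pitch, yaw] about the fixed x, y, z axes, in that order (R = Rz(yaw) Ry(pitch) Rx(roll)).
In Python, from rig import r gives the robot as it stands. The module is installed in compiled form; this text tells all that it offers.
- The arm moves only by the shell command python3 -m creep 'ROWS'. ROWS is a JSON object of lists of equal length, an entry for each row: "xyz": the shift along the world's x, y, z in cm, a list of three; "yaw": the turn about the world's z in rad; "grip": the closure, from -1 (fully open) to 1 (shut). In form: {"xyz": [[tx, ty, tz], ...], "yaw": [yaw, ...], "grip": [grip, ...]}. A call has 1 to 5 rows; each row is the pose to reach, as a shift and turn from the pose commanded when the call began; what a row does not reach only later rows make up. A row lasts 1/8 s, in which the tool goes at most 62.5 mm and 10.7 degrees, less where a joint would pass 70% of its speed; a pose out of reach is approached as far as the arm can. A call with a gripper value outside its range is refused whole. The fingers move at their own pace and stop on an object; the grip force is fixed at half the most. Time passes only in rows, so rows that repeat a pose let the fingers close. It gives the time, the measured TCP pose, the force, the opening and the grip force at its end, in the units of the state.
- r.get_state(): the state, without advancing time (a new reading comes with each control period).
- r.get_image(name): name is "side" or "top"; returns the picture (400x640x3 uint8, red, green, blue); there is no depth.
- r.get_calibration(name): a dict with "fov_y" (degrees; the focal length in pixels is half the picture's height over the tangent of half this angle, whatever the lens; pixels are square), "cx", "cy" (the principal point, pixels), "R" (3x3) and "t" (3): a world point X has camera coordinates R X + t. Camera axes: x right, y down, z forward; pixel columns grow to the right and rows downward; lengths in m; the calibration is good to about 2 mm. A picture is of the moment at which its call begins. get_calibration takes no time and is no camera call.
- r.job_done(): hands the job in; it is judged then, once.
The state is a dict: "clock": time; "q": joint angles; "joint_velocities": joint speeds; "joint_efforts": joint torques, N m; "ee_pos": TCP position; "ee_rot": TCP orientation; "wrist_force": force on the tool from outside, world axes, zero at the start; "moment": the same for the moment, N m; "gripper_width": finger opening in m; "gripper_force": force on a finger pad.
Only numpy, scipy, OpenCV 4.12 (cv2) and the standard library are available. Lean on these libraries where they do the work, as an engineer would, in place of code of your own. Each camera call takes 0.05 s, during which the arm holds its last target. There are 200 camera calls.

## Task

Set up for dry sieving around the round brass receiving pan, which stays where it stands. Working up from the pan, nest the finest-meshed sieve in the pan, the medium one on the fine one and the coarsest on top, each seated squarely all the way down, and leave the top open for pouring. Stand the sample jar upright to the right of the nest and the round aluminium tin upright to its left (right and left as seen from the robot), each level with the nest, neither nearer nor farther, and about 12 cm from it centre to centre; leave the dark rock and the hand lens where they lie.

Things in the scene. Friction and masses are not known exactly. Their poses are not given: they have to be found in the camera images.
- pan: Round brass receiving pan of the sieve set: plain closed bottom (3 mm thick), no mesh, outside diameter 62 mm, mouth 58 mm, 24 mm tall, standing loose on the black mat (3.5 mm thick) at the left of the desk; jar and tin end on this mat too. Origin: centre of its underside. Its x axis points away from the robot, y to the robot's left, z up. 0.3 kg.
- fine_sieve: Finest, lowest sieve: brass ring 62 mm diameter, 27 mm tall, open top, wire mesh with 1 mm openings (like cloth). Origin: centre of underside, z up. The lowest 7 mm is a 54 mm skirt that drops into the 58 mm mouth below until the shoulder meets that rim. Grip the ring with fingertips at least 9 mm above the origin, to clear the piece below. Seated: origin 17 mm above the pan's. 0.12 kg
- medium_sieve: Medium sieve: brass ring 62 mm diameter, 32 mm tall, open top, wire mesh with 5 mm openings. Origin: centre of underside, z up. The lowest 7 mm is a 54 mm skirt that drops into the 58 mm mouth below until the shoulder meets that rim. Grip the ring with fingertips at least 9 mm above the origin, to clear the piece below. Seated: origin 20 mm above the fine one's. 0.12 kg
- coarse_sieve: Coarsest, tallest sieve: brass ring 62 mm diameter, 37 mm tall, open top, wire mesh with 12 mm openings (few wires). Origin: centre of underside, z up. The lowest 7 mm is a 54 mm skirt that drops into the 58 mm mouth below until the shoulder meets that rim. Grip the ring with fingertips at least 9 mm above the origin, to clear the piece below. Seated: origin 25 mm above the medium one's. 0.12 kg
- jar: Sample jar: clear glass, half full of pale sand, with a fixed black ribbed screw lid; 42 mm diameter, 62 mm tall, 0.09 kg. Origin: centre of its underside, z up. Grip round the body.
- tin: Round grey aluminium sample tin with a fixed press lid, 58 mm diameter, 38 mm tall, 0.09 kg. Origin: centre of its underside, z up. Grip round it.
- rock: Bystander: dark flat rock specimen, 35 x 57 x 18 mm. Origin under its middle, y along it.
- lens: Bystander: folding hand lens in a black case, 32 x 56 x 13 mm. Origin under its middle, y along it.

How it is judged:
By the outcome, as a careful person would: the job done as asked, in the order asked, and still so for the second after the job is handed in, with the robot touching nothing.
It also fails if it takes over 118 s, if anything falls off the work surface, if the arm or the gripper's body presses on something with over 40 N, if the wrist force passes 120 N, or if a joint passes its speed limit or range.

## Working session

There is one attempt and no reset: what is moved stays moved. The work goes in short steps, Python scripts to look and compute and a shell command to move; the robot and the scene stay as the last step left them, time stands still between calls to the robot, and variables do not carry over. Pictures are saved under pics/ and viewed, at most 14 in all, crops included, and the job is handed in when it is done.

```bash
mkdir -p pics; python3 - <<'E'
from rig import r
import cv2,numpy as np
for n in("top","side"):
    im=r.get_image(n);cv2.imwrite(f"pics/{n}0.png",im[:,:,::-1])
    c=r.get_calibration(n);print(n,c)
s=r.get_state();print(s)
E
```

```text
top {'fov_y': 49.40319517574967, 'cx': 318.74262817532053, 'cy': 199.13149783243597, 'R': array([[-1.39019183e-02, -9.99902055e-01, -1.61770479e-03],
       [-9.85710431e-01,  1.39761954e-02, -1.67867839e-01],
       [ 1.67874007e-01, -7.39096504e-04, -9.85808182e-01]]), 't': array([-0.02818375,  0.556302  ,  0.94625179])}
side {'fov_y': 44.08124732184906, 'cx': 317.9123524718363, 'cy': 208.0499973769075, 'R': array([[-0.67231214, -0.74016057, -0.01259831],
       [-0.31542205,  0.30182158, -0.89967364],
       [ 0.6697054 , -0.60088772, -0.43638128]]), 't': array([0.36089695, 0.23636583, 1.07705885])}
{'clock': 0.1, 'q': array([-1.1776189 ,  0.33281973, -0.06470011,  1.46083037,  0.0216325 ,
        1.34994314, -0.08850319]), 'joint_velocities': array([-5.44457399e-04, -2.54395799e-03,  8.47427043e-04, -2.54615569e-03,
       -4.27301682e-04,  3.02746162e-05,  2.51660524e-04]), 'joint_efforts': array([ 1.59052746e-03, -6.26742911e+01,  4.93608462e-02, -3.92429030e+01,
        1.62790040e-02,  6.98771066e-03,  1.57701589e-05]), 'ee_pos': array([0.25231485, 0.57143624, 0.23060149]), 'ee_rot': array([-3.14029166e+00,  9.11852398e-05,  2.72583798e+00]), 'wrist_force': array([0.47026602, 0.66707056, 0.0341354 ]), 'moment': array([-0.00357345,  0.01398397, -0.02174925]), 'gripper_force': 0.0, 'gripper_width': 0.08544858844136792}
```

View pics/top0.png

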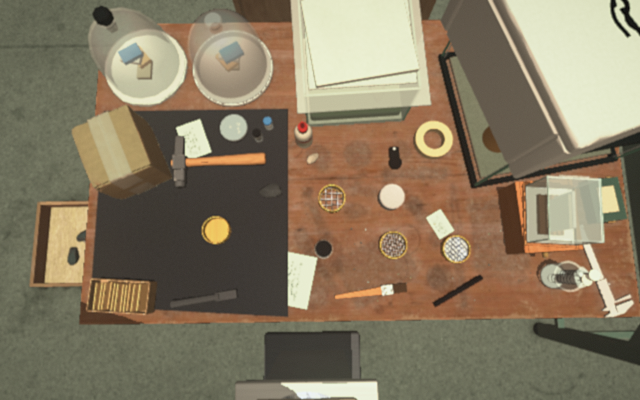

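View pics/side0.png

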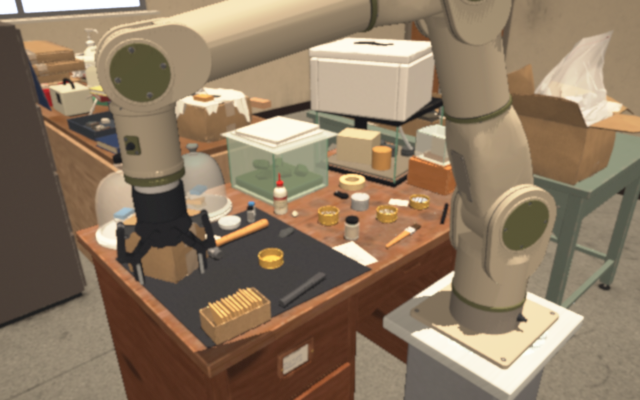

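```bash
cat > h.py <<'E'
from rig import r
import cv2,numpy as np
def cast(n,u,v,z):
    c=r.get_calibration(n);f=200/np.tan(np.radians(c["fov_y"])/2)
    R,t=np.array(c["R"]),np.array(c["t"])
    d=R.T@np.array([(u-c["cx"])/f,(v-c["cy"])/f,1]);o=-R.T@t
    return o+d*(z-o[2])/d[2]
def proj(n,X):
    c=r.get_calibration(n);f=200/np.tan(np.radians(c["fov_y"])/2)
    p=np.array(c["R"])@X+np.array(c["t"]);return p[:2]/p[2]*f+[c["cx"],c["cy"]]
def snap(n,name,crop=None,k=1):
    im=r.get_image(n)[:,:,::-1].copy()
    o=im
    if crop: a,b,c,d=crop;o=im[b:d,a:c]
    cv2.imwrite(f"pics/{name}.png",cv2.resize(o,None,fx=k,fy=k,interpolation=cv2.INTER_CUBIC));return im
E
python3 - <<'E'
import cv2
from h import *
a=cv2.imread("pics/top0.png");cv2.imwrite("pics/c1.png",cv2.resize(a[140:290,300:500],None,fx=4,fy=4,interpolation=cv2.INTER_CUBIC))
cv2.imwrite("pics/c2.png",cv2.resize(a[100:320,80:300],None,fx=2.7,fy=2.7,interpolation=cv2.INTER_CUBIC))
for nm,u,v,z in[("pan",216,230,.027),("s331",331,198,.037),("s393",393,245,.03),("s456",456,249,.03),("tin",392,196,.038),("jar",323,249,.062),("rock",270,190,.02)]:print(nm,cast("top",u,v,z).round(3))
E
```

```text
pan [0.49  0.202 0.027]
s331 [ 0.56  -0.064  0.037]
s393 [ 0.45  -0.204  0.03 ]
s456 [ 0.439 -0.347  0.03 ]
tin [ 0.562 -0.205  0.038]
jar [ 0.442 -0.044  0.062]
rock [0.584 0.079 0.02 ]
```

View pics/c1.png

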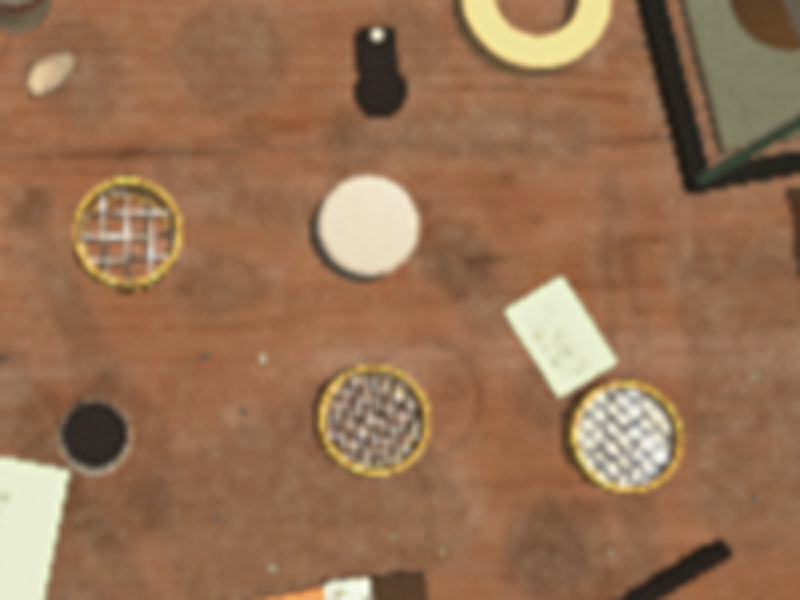

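View pics/c2.png

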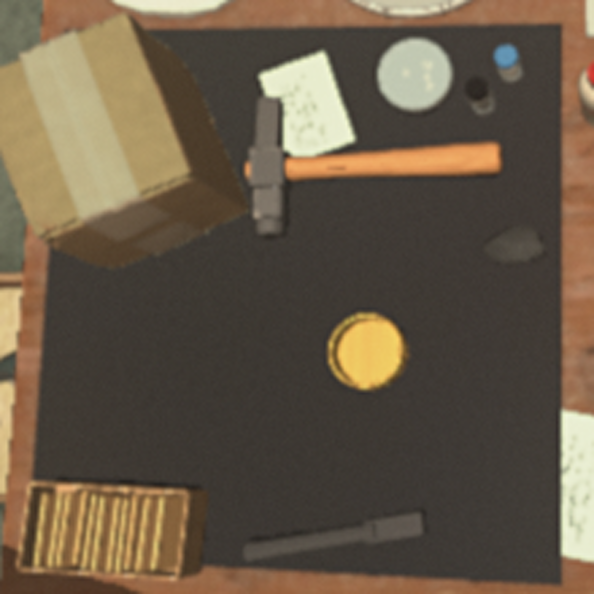

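```bash
python3 - <<'E'
import cv2
from h import *
b=cv2.imread("pics/side0.png");cv2.imwrite("pics/c3.png",cv2.resize(b[180:250,310:440],None,fx=6,fy=6,interpolation=cv2.INTER_CUBIC))
a=cv2.imread("pics/top0.png")
for n,im in(("top",a),("side",b)):
    h=cv2.cvtColor(im,cv2.COLOR_BGR2HSV);m=cv2.inRange(h,(18,110,70),(32,255,255))
    nn,l,st,ct=cv2.connectedComponentsWithStats(m,connectivity=8)
    for i in range(1,nn):
        if 30<st[i][4]<900 and st[i][2]<40 and st[i][3]<40 and st[i][2]>12:
            c=np.argwhere(l==i)[:,::-1].astype(np.float32);hl=cv2.convexHull(c);e=cv2.fitEllipse(hl) if len(hl)>5 else None
            print(n,st[i],e)
E
```

```text
top [ 95 181  15   8  36] ((111.90321350097656, 172.13368225097656), (13.660112380981445, 44.254722595214844), 48.78010559082031)
top [319 184  27  29 181] ((331.4965515136719, 197.82144165039062), (27.240755081176758, 28.34894561767578), 173.70974731445312)
top [201 216  30  29 668] ((215.2653350830078, 229.80052185058594), (28.569339752197266, 29.644285202026367), 92.79875183105469)
top [379 231  29  29 189] ((392.9191589355469, 244.74365234375), (28.14570426940918, 28.75724220275879), 108.27359008789062)
top [442 235  29  28 141] ((455.90667724609375, 248.73464965820312), (27.778366088867188, 28.84571075439453), 122.36707305908203)
side [375 148  13   4  36] ((381.147216796875, 148.9546661376953), (4.169394016265869, 11.580357551574707), 92.73409271240234)
side [345 177  14   5  45] ((351.7929382324219, 178.8506317138672), (4.65608024597168, 13.110328674316406), 89.27953338623047)
side [350 181  15   8  37] None
side [411 195  18  14 108] ((419.7192077636719, 201.49293518066406), (13.636730194091797, 18.7122802734375), 90.37354278564453)
side [318 207  20  18 230] ((327.9239807128
[... 447 characters left out ...]
6), 87.13011932373047)
side [247 288  14  13  37] ((253.75314331054688, 293.7447204589844), (2.6317687034606934, 19.698322296142578), 130.9220428466797)
side [241 290  16  11  62] ((248.48275756835938, 295.6663513183594), (4.537822246551514, 19.450227737426758), 128.4417724609375)
side [237 293  13  12  35] None
side [228 295  15  14  42] ((234.99533081054688, 301.6508483886719), (4.579906463623047, 18.991661071777344), 132.8689422607422)
side [225 298  14  12  32] ((231.16712951660156, 303.6248779296875), (1.9150842428207397, 22.47425651550293), 132.1687469482422)
side [210 304  17  14  82] ((218.8236846923828, 310.8924865722656), (5.972395896911621, 24.700563430786133), 133.55068969726562)
```

View pics/c3.png

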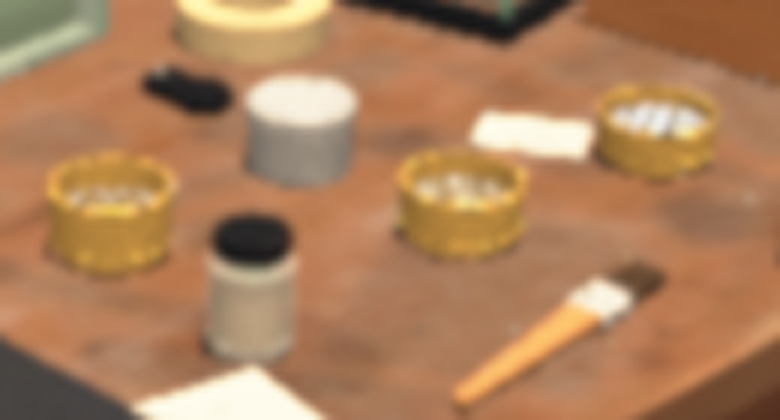

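```bash
python3 - <<'E'
from h import *
import cv2
for n in("top","side"):
    c=r.get_calibration(n);print(n,-np.array(c["R"]).T@np.array(c["t"]))
print("pan",cast("top",215.27,229.8,.0155),cast("side",270.66,257.68,.0155))
for nm,t,s,h in[("coarse",(331.5,197.8),(327.9,215.2),.037),("med",(392.9,244.7),(386.4,213.3),.032),("fine",(455.9,248.7),(419.7,201.5),.027)]:
    print(nm,cast("top",*t,h),cast("top",*t,(h+.007)/2),cast("side",*s,(h+.007)/2))
a=cv2.imread("pics/top0.png");h=cv2.cvtColor(a,cv2.COLOR_BGR2HSV)
for nm,m,b in[("tin",((h[...,1]<70)&(h[...,2]>150)),(370,175,415,218)),("jarlid",(h[...,2]<75),(305,232,342,268))]:
    x0,y0,x1,y1=b;mm=np.zeros(m.shape,np.uint8);mm[y0:y1,x0:x1]=m[y0:y1,x0:x1]
    c=max(cv2.findContours(mm,0,2)[0],key=cv2.contourArea);e=cv2.fitEllipse(c);print(nm,e)
    print(cast("top",*e[0],.038 if nm=="tin" else .062))
E
python3 -m creep '{"xyz":[[4,-6,0],[8,-12,0],[12,-18,0],[12,-24,0],[12,-30,0]],"yaw":[0,0,0,0,0],"grip":[-1,-1,-1,-1,-1]}'
```

```text
top [ 0.3891098  -0.0352566   1.02616238]
side [-0.40412173  0.84297283  0.68720711]
pan [0.49213099 0.20614507 0.0155    ] [0.49350233 0.20423029 0.0155    ]
coarse [ 0.56025556 -0.06549325  0.037     ] [ 0.56285087 -0.06595177  0.022     ] [ 0.55975471 -0.06163424  0.022     ]
med [ 0.45071718 -0.20345984  0.032     ] [ 0.4514918  -0.20557473  0.0195    ] [ 0.45069899 -0.20148195  0.0195    ]
fine [ 0.43990436 -0.34785236  0.027     ] [ 0.44041273 -0.35098094  0.017     ] [ 0.4360712  -0.34567871  0.017     ]
tin ((391.708740234375, 195.90106201171875), (23.7073974609375, 24.749645233154297), 136.7576446533203)
[ 0.56255889 -0.20446895  0.038     ]
jarlid ((323.1338195800781, 248.10916137695312), (14.455026626586914, 14.788084983825684), 158.2610626220703)
[ 0.44351921 -0.04414568  0.062     ]
clock: 0.72
ee_pos: [0.3719, 0.2895, 0.2309]
ee_rot: [-3.141, -0.0, 2.724]
wrist_force: [-0.1, 1.1, 0.3]
gripper_width: 0.0855
gripper_force: 0.0
```

```bash
python3 -m creep '{"xyz":[[1,-6,0],[2,-12,0],[3,-18,0],[4,-24,0],[5,-30,0]],"yaw":[-0.18,-0.36,-0.54,-0.72,-0.9],"grip":[-1,-1,-1,-1,-1]}'
python3 -m creep '{"xyz":[[1,-6,0],[1,-12,0],[1,-18,0],[1,-24,0],[1,-30,0]],"yaw":[-0.18,-0.36,-0.54,-0.72,-0.9],"grip":[-1,-1,-1,-1,-1]}'
python3 -m creep '{"xyz":[[0,-1,-5],[0,-2,-8],[0,-2,-8],[0,-2,-8],[0,-2,-8]],"yaw":[-0.18,-0.36,-0.54,-0.72,-0.9],"grip":[-1,-1,-1,-1,-1]}'
python3 -m creep '{"xyz":[[0,0,0],[0,0,0]],"yaw":[0,0],"grip":[-1,-1]}'
```

```text
clock: 1.35
ee_pos: [0.4212, -0.01, 0.2313]
ee_rot: [3.141, -0.0, 1.82]
wrist_force: [1.6, 0.2, -0.4]
gripper_width: 0.0853
gripper_force: 0.0
clock: 1.98
ee_pos: [0.4311, -0.3098, 0.2314]
ee_rot: [3.141, -0.0, 0.92]
wrist_force: [1.1, 1.0, -0.1]
gripper_width: 0.085
gripper_force: 0.0
clock: 2.6
ee_pos: [0.4311, -0.3279, 0.151]
ee_rot: [-3.141, 0.001, 0.02]
wrist_force: [-0.4, -0.2, 1.0]
gripper_width: 0.0854
gripper_force: 0.0
clock: 2.85
ee_pos: [0.4313, -0.3279, 0.1512]
ee_rot: [-3.142, 0.0, 0.03]
wrist_force: [0.7, -0.6, 0.1]
gripper_width: 0.0854
gripper_force: 0.0
```

```bash
python3 -m creep '{"xyz":[[0.8,-2.0,0],[0.8,-2.0,-5],[0.8,-2.0,-9.5],[0.8,-2.0,-13],[0.8,-2.0,-14.1]],"yaw":[-0.03,-0.03,-0.03,-0.03,-0.03],"grip":[-1,-1,-1,-1,-1]}'
python3 -m creep '{"xyz":[[0,0,0],[0,0,0],[0,0,0],[0,0,0],[0,0,0]],"yaw":[0,0,0,0,0],"grip":[-0.5,0,0,0,0]}'
```

```text
clock: 3.48
ee_pos: [0.4383, -0.3473, 0.0085]
ee_rot: [-3.14, 0.003, -0.002]
wrist_force: [0.4, -0.5, 0.5]
gripper_width: 0.0852
gripper_force: 0.0
clock: 4.1
ee_pos: [0.4401, -0.3487, 0.0123]
ee_rot: [3.141, -0.002, -0.004]
wrist_force: [-2.9, 1.5, 6.3]
gripper_width: 0.059
gripper_force: 64.1
```

```bash
python3 - <<'E'
from h import *
snap("side","g1",(340,130,500,250),5)
s=r.get_state();print(s["ee_pos"],s["wrist_force"],s["gripper_width"])
E
```

```text
[ 0.44008975 -0.34866806  0.01230058] [-2.58871168  1.61159519  6.59353851] 0.05886009328856079
```

View pics/g1.png

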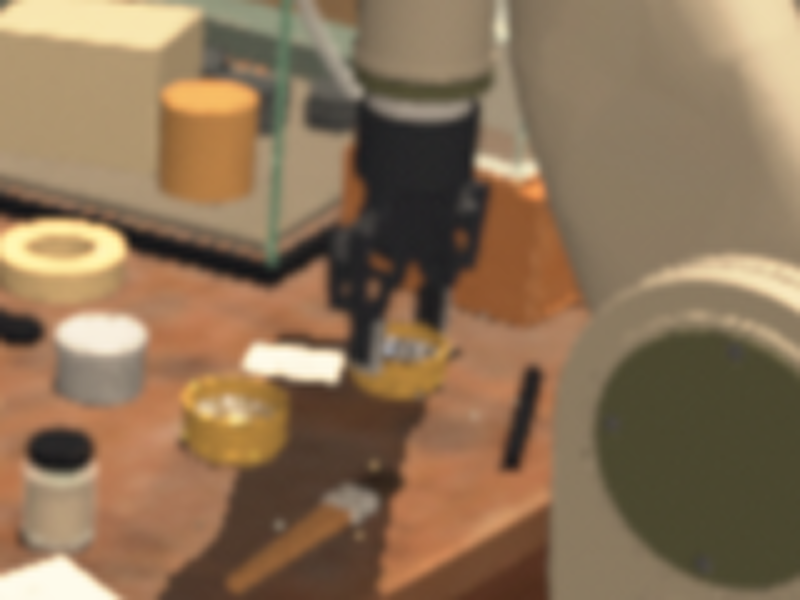

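```bash
python3 -m creep '{"xyz":[[0,0,0.2],[0,0,0.2],[0,0,0.2],[0,0,0.2],[0,0,0.2]],"yaw":[0,0,0.18,0.36,0.54],"grip":[-1,-1,-1,-1,-1]}'
python3 -m creep '{"xyz":[[0,0,0],[0,0,0],[0,0,0],[0,0,0],[0,0,0]],"yaw":[0.18,0.36,0.54,0.72,0.9],"grip":[-1,-1,-1,-1,-1]}'
python3 -m creep '{"xyz":[[0,0,0],[0,0,0],[0,0,0],[0,0,0],[0,0,0]],"yaw":[0.13,0.13,0.13,0.13,0.13],"grip":[-1,-0.5,0,0,0]}'
python3 -m creep '{"xyz":[[0,0,0],[0,0,0],[0,0,0]],"yaw":[0,0,0],"grip":[0,0,0]}'
```

```text
clock: 4.78
ee_pos: [0.4396, -0.3481, 0.0127]
ee_rot: [3.141, -0.0, 0.542]
wrist_force: [-0.3, 0.1, -0.2]
gripper_width: 0.0853
gripper_force: 0.0
clock: 5.4
ee_pos: [0.4395, -0.3482, 0.0127]
ee_rot: [3.141, 0.0, 1.442]
wrist_force: [0.1, 0.1, 0.4]
gripper_width: 0.0852
gripper_force: 0.0
clock: 6.02
ee_pos: [0.4396, -0.3483, 0.0135]
ee_rot: [3.141, -0.0, 1.562]
wrist_force: [-4.6, 2.8, 14.2]
gripper_width: 0.0591
gripper_force: 61.2
clock: 6.4
ee_pos: [0.4397, -0.3483, 0.0135]
ee_rot: [3.141, -0.0, 1.562]
wrist_force: [-4.0, 3.0, 13.7]
gripper_width: 0.06
gripper_force: 61.2
```

```bash
python3 -m creep '{"xyz":[[0,0,2],[0,0,6],[0,2,12],[0,6,12],[1,12,12]],"yaw":[0,0,0,0,0],"grip":[0,0,0,0,0]}'
python3 -m creep '{"xyz":[[1,6,0],[2,12,0],[3,18,0],[4,24,0],[4.2,30,0]],"yaw":[0,0,0,0,0],"grip":[0,0,0,0,0]}'
python3 -m creep '{"xyz":[[0,6,0],[0,10,0],[0,13,0],[0,13.3,0],[0,13.3,-4]],"yaw":[0,0,0,0,0],"grip":[0,0,0,0,0]}'
python3 -m creep '{"xyz":[[0,0,0],[0,0,0]],"yaw":[0,0],"grip":[0,0]}'
python3 - <<'E'
from h import *
snap("side","g2",(200,170,340,290),5)
snap("top","g2t",(160,170,280,260),6)
s=r.get_state();print(s["ee_pos"],s["wrist_force"],s["gripper_width"])
E
```

```text
clock: 7.02
ee_pos: [0.4492, -0.2282, 0.1331]
ee_rot: [3.14, 0.001, 1.559]
wrist_force: [0.9, 1.4, -0.5]
gripper_width: 0.0593
gripper_force: 64.9
clock: 7.65
ee_pos: [0.4915, 0.074, 0.1324]
ee_rot: [3.141, -0.0, 1.563]
wrist_force: [0.5, 0.3, -1.6]
gripper_width: 0.059
gripper_force: 64.9
clock: 8.28
ee_pos: [0.4935, 0.2056, 0.0942]
ee_rot: [3.137, -0.002, 1.564]
wrist_force: [0.2, 0.2, -1.2]
gripper_width: 0.0592
gripper_force: 64.9
clock: 8.52
ee_pos: [0.4919, 0.2044, 0.0933]
ee_rot: [3.141, -0.0, 1.564]
wrist_force: [-0.0, 0.3, -0.1]
gripper_width: 0.0591
gripper_force: 65.2
[0.49229212 0.2049102  0.09385397] [-0.1421113   0.20019239 -0.34395495] 0.05940876620600018
```

View pics/g2.png

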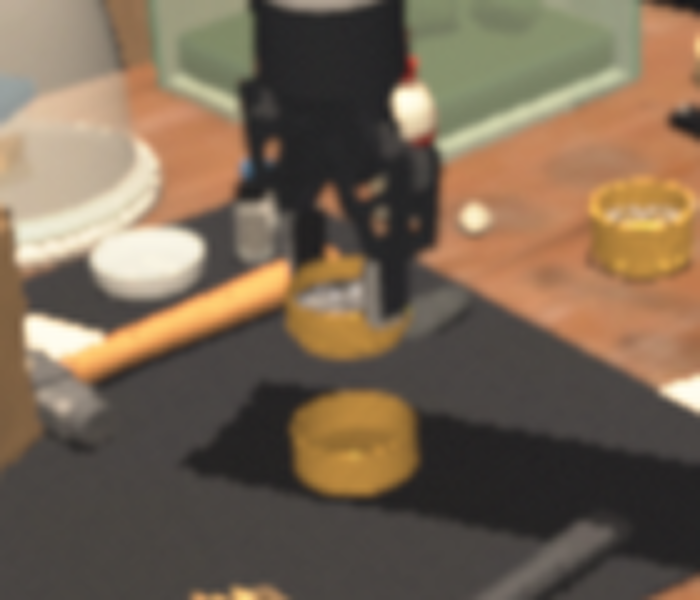

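View pics/g2t.png

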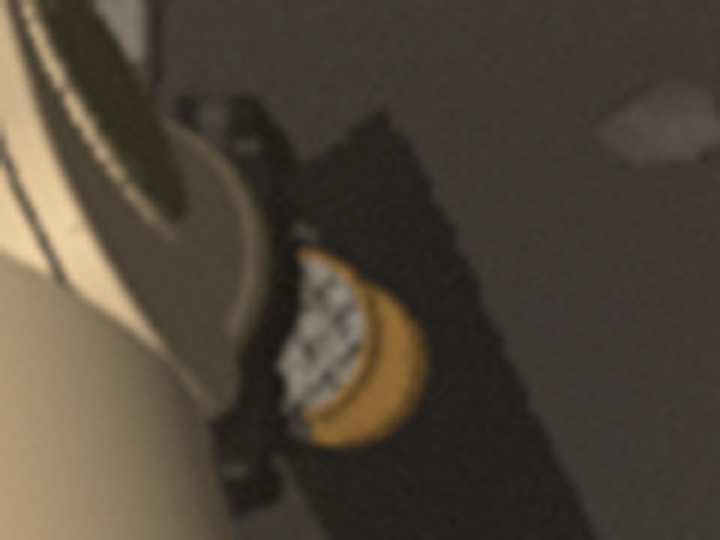

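```bash
python3 - <<'E'
from h import *
p=np.array([.4923,.2049,.097]);q=np.array([.4923,.2049,.0155])
for n in("side","top"):print(n,proj(n,p),proj(n,q),proj(n,q+[.002,0,0]),proj(n,q+[0,.002,0]))
im=cv2.imread("pics/g2.png");h=cv2.cvtColor(im,cv2.COLOR_BGR2HSV);m=cv2.inRange(h,(14,110,90),(34,255,255))
for v in(315,325,335,430,440,450,460):
    u=np.flatnonzero(m[v,250:450])+250;print(v,u.min()/5+200,u.max()/5+200,(u.min()+u.max())/10+200)
im=cv2.imread("pics/g2t.png");h=cv2.cvtColor(im,cv2.COLOR_BGR2HSV);m=cv2.inRange(h,(10,110,70),(34,255,255))
ys,xs=np.nonzero(m);print("top right/bottom edge",xs.max()/6+160,ys.max()/6+170)
E
```

```text
side [268.97598279 230.20070142] [270.73626903 257.9518666 ] [270.26602658 257.65576346] [270.11856366 258.23264185]
top [206.8816449  225.97897954] [215.80609311 229.72017646] [215.82825887 228.86454219] [214.94798058 229.7322133 ]
315 250.0 272.6 261.3
325 257.2 281.2 269.2
335 258.4 280.2 269.3
430 258.0 283.0 270.5
440 258.4 283.0 270.7
450 258.6 283.2 270.9
460 258.8 283.4 271.1
top right/bottom edge 230.83333333333331 244.33333333333331
```

```bash
python3 -m creep '{"xyz":[[0,0,-3],[0,0,-4.5],[0,0,-5.0],[0,0,-5.3],[0,0,-5.3]],"yaw":[0,0,0,0,0],"grip":[0,0,0,0,0]}'
python3 -m creep '{"xyz":[[0,0,-0.2],[0,0,-0.4],[0,0,-0.6],[0,0,-0.6]],"yaw":[0,0,0,0],"grip":[0,0,0,0]}'
```

```text
clock: 9.25
ee_pos: [0.4917, 0.2051, 0.0398]
ee_rot: [3.141, -0.0, 1.566]
wrist_force: [-0.3, 0.9, -0.8]
gripper_width: 0.0593
gripper_force: 65.2
clock: 9.75
ee_pos: [0.4915, 0.205, 0.0341]
ee_rot: [3.141, -0.0, 1.566]
wrist_force: [-4.0, -0.9, 9.3]
gripper_width: 0.0594
gripper_force: 66.2
```

```bash
python3 -m creep '{"xyz":[[0,0,0],[0,0,0],[0,0,0.5],[0,0,5],[0,0,10]],"yaw":[0,0,0,0,0],"grip":[-1,-1,-1,-1,-1]}'
python3 -m creep '{"xyz":[[0,-6,0],[-1,-12,0],[-2,-18,0],[-3,-24,0],[-4,-30,0]],"yaw":[-0.18,-0.36,-0.54,-0.72,-0.9],"grip":[-1,-1,-1,-1,-1]}'
python3 -m creep '{"xyz":[[0,-6,0],[0,-10,0],[0,-10.8,0],[0,-10.8,-2],[0,-10.8,-4]],"yaw":[-0.18,-0.36,-0.54,-0.66,-0.66],"grip":[-1,-1,-1,-1,-1]}'
python3 - <<'E'
from h import *
im=snap("side","g3",(200,170,340,290),5)
s=r.get_state();print(s["ee_pos"],s["ee_rot"])
im=cv2.imread("pics/g3.png");h=cv2.cvtColor(im,cv2.COLOR_BGR2HSV);m=cv2.inRange(h,(14,110,90),(34,255,255))
m[:350]=0
m[520:]=0
ys,xs=np.nonzero(m);print(xs.min()/5+200,xs.max()/5+200,ys.min()/5+170,ys.max()/5+170)
print(proj("side",np.array([.4915,.205,.0475])))
E
```

```text
clock: 10.38
ee_pos: [0.4909, 0.2047, 0.1343]
ee_rot: [-3.14, 0.001, 1.566]
wrist_force: [-0.0, 0.6, 0.9]
gripper_width: 0.0858
gripper_force: 0.0
clock: 11.0
ee_pos: [0.451, -0.0968, 0.1339]
ee_rot: [3.141, -0.001, 0.66]
wrist_force: [0.3, -0.7, 0.4]
gripper_width: 0.0856
gripper_force: 0.0
clock: 11.62
ee_pos: [0.4516, -0.2032, 0.0933]
ee_rot: [3.141, -0.001, 0.004]
wrist_force: [0.6, -0.2, 1.3]
gripper_width: 0.0853
gripper_force: 0.0
[ 0.45017753 -0.20255649  0.09077333] [-3.14099703e+00  2.57601681e-03  5.58420794e-03]
200.0 283.8 240.0 269.4
[270.21586868 247.37113788]
```

View pics/g3.png

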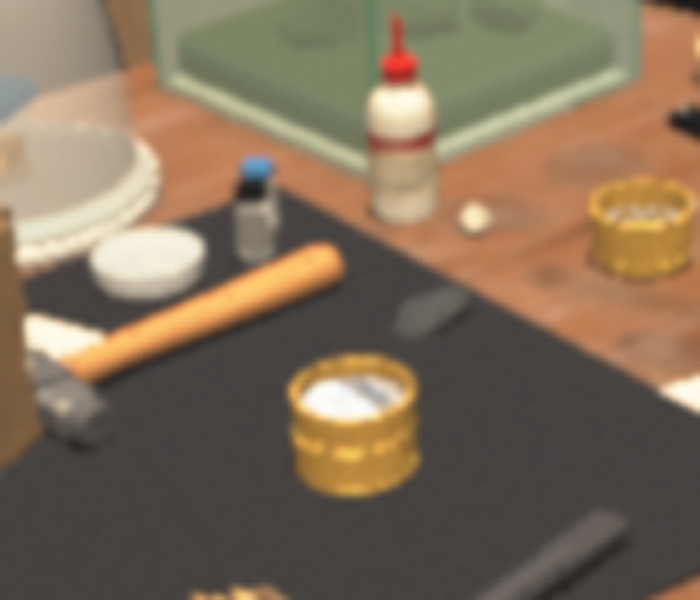

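```bash
python3 -m creep '{"xyz":[[0,0,-4],[0,0,-7],[0,0,-8],[0,0,-8],[0,0,-8]],"yaw":[0,0,0,0,0],"grip":[-1,-1,-1,-0.5,0]}'
python3 -m creep '{"xyz":[[0,0,0],[0,0,0],[0,0,0],[0,0,0],[0,0,0]],"yaw":[0,0,0,0,0],"grip":[0,0,0,-1,-1]}'
python3 -m creep '{"xyz":[[0,0,0],[0,0,0],[0,0,0],[0,0,0],[0,0,0]],"yaw":[0.1,0.28,0.46,0.64,0.82],"grip":[-1,-1,-1,-1,-1]}'
python3 -m creep '{"xyz":[[0,0,0],[0,0,0],[0,0,0],[0,0,0],[0,0,0]],"yaw":[0.18,0.36,0.54,0.72,0.75],"grip":[-1,-1,-1,-1,-1]}'
python3 -m creep '{"xyz":[[0,0,0],[0,0,0],[0,0,0],[0,0,0],[0,0,0]],"yaw":[0,0,0,0,0],"grip":[-0.5,0,0,0,0]}'
```

```text
clock: 12.3
ee_pos: [0.4521, -0.2034, 0.0152]
ee_rot: [-3.141, -0.001, 0.005]
wrist_force: [-4.4, 1.6, 7.7]
gripper_width: 0.0597
gripper_force: 62.7
clock: 12.92
ee_pos: [0.452, -0.2031, 0.0141]
ee_rot: [3.141, -0.001, 0.006]
wrist_force: [0.2, -0.5, -0.4]
gripper_width: 0.0856
gripper_force: 0.0
clock: 13.55
ee_pos: [0.4516, -0.2031, 0.0136]
ee_rot: [3.141, -0.0, 0.832]
wrist_force: [-0.0, 0.6, -0.8]
gripper_width: 0.0856
gripper_force: 0.0
clock: 14.18
ee_pos: [0.4516, -0.2032, 0.0136]
ee_rot: [3.141, 0.0, 1.576]
wrist_force: [0.4, 0.9, 0.3]
gripper_width: 0.0851
gripper_force: 0.0
clock: 14.8
ee_pos: [0.4515, -0.2031, 0.0141]
ee_rot: [3.141, -0.0, 1.573]
wrist_force: [-3.9, 1.4, 11.9]
gripper_width: 0.0597
gripper_force: 62.3
```

```bash
python3 -m creep '{"xyz":[[0,0,2],[0,0,6],[0,2,12],[0,6,13],[1,12,13]],"yaw":[0,0,0,0,0],"grip":[0,0,0,0,0]}'
python3 -m creep '{"xyz":[[1,6,0],[2,12,0],[3,18,0],[3,24,0],[3,28,0]],"yaw":[0,0,0,0,0],"grip":[0,0,0,0,0]}'
python3 -m creep '{"xyz":[[0,0.8,0],[0,0.8,0],[0,0.8,-4],[0,0.8,-7],[0,0.8,-7]],"yaw":[0,0,0,0,0],"grip":[0,0,0,0,0]}'
python3 -m creep '{"xyz":[[0,0,0],[0,0,0]],"yaw":[0,0],"grip":[0,0]}'
```

```text
clock: 15.42
ee_pos: [0.4619, -0.0832, 0.1449]
ee_rot: [3.139, 0.0, 1.57]
wrist_force: [1.3, 0.2, -1.5]
gripper_width: 0.0591
gripper_force: 65.5
clock: 16.05
ee_pos: [0.4906, 0.2001, 0.1431]
ee_rot: [-3.141, -0.001, 1.576]
wrist_force: [-0.2, -0.2, -0.7]
gripper_width: 0.0593
gripper_force: 65.5
clock: 16.68
ee_pos: [0.4902, 0.2024, 0.0715]
ee_rot: [-3.138, 0.003, 1.573]
wrist_force: [0.0, -0.2, -1.3]
gripper_width: 0.0594
gripper_force: 65.4
clock: 16.92
ee_pos: [0.4924, 0.205, 0.0749]
ee_rot: [3.139, -0.001, 1.575]
wrist_force: [0.4, -0.2, -0.9]
gripper_width: 0.0594
gripper_force: 65.4
```

```bash
python3 -m creep '{"xyz":[[0,0,-0.8],[0,0,-1.3],[0,0,-1.6],[0,0,-1.9],[0,0,-2.0]],"yaw":[0,0,0,0,0],"grip":[0,0,0,0,0]}'
python3 -m creep '{"xyz":[[0,0,0],[0,0,0]],"yaw":[0,0],"grip":[0,0]}'
```

```text
clock: 17.55
ee_pos: [0.4915, 0.2051, 0.0545]
ee_rot: [3.141, -0.0, 1.576]
wrist_force: [-9.0, -4.1, 20.9]
gripper_width: 0.0593
gripper_force: 67.6
clock: 17.8
ee_pos: [0.4914, 0.2051, 0.0546]
ee_rot: [3.141, -0.0, 1.576]
wrist_force: [-6.5, -2.9, 14.3]
gripper_width: 0.0591
gripper_force: 67.1
```

```bash
python3 -m creep '{"xyz":[[0,0,0],[0,0,0],[0,0,0.5],[0,0,5],[0,0,9]],"yaw":[0,0,0,0,0],"grip":[-1,-1,-1,-1,-1]}'
python3 -m creep '{"xyz":[[1,-6,0],[3,-12,0],[5,-18,0],[6.9,-24,0],[6.9,-27,0]],"yaw":[-0.18,-0.36,-0.54,-0.72,-0.9],"grip":[-1,-1,-1,-1,-1]}'
python3 -m creep '{"xyz":[[0,0,0],[0,0,-4],[0,0,-5],[0,0,-5],[0,0,-5]],"yaw":[-0.18,-0.36,-0.54,-0.67,-0.67],"grip":[-1,-1,-1,-1,-1]}'
python3 - <<'E'
from h import *
im=snap("side","g4",(200,170,340,290),5)
s=r.get_state();print(s["ee_pos"],s["ee_rot"])
E
```

```text
clock: 18.42
ee_pos: [0.4913, 0.205, 0.1448]
ee_rot: [-3.142, -0.0, 1.576]
wrist_force: [1.1, 0.5, 0.3]
gripper_width: 0.0856
gripper_force: 0.0
clock: 19.05
ee_pos: [0.5609, -0.069, 0.1436]
ee_rot: [3.14, 0.0, 0.666]
wrist_force: [0.2, 0.5, 0.9]
gripper_width: 0.0855
gripper_force: 0.0
clock: 19.68
ee_pos: [0.5605, -0.0649, 0.0934]
ee_rot: [3.141, 0.0, 0.007]
wrist_force: [-0.2, 0.6, -0.5]
gripper_width: 0.0851
gripper_force: 0.0
[ 0.56056099 -0.06495152  0.09358662] [ 3.14145609e+00 -3.46489072e-04  8.94391660e-03]
```

View pics/g4.png

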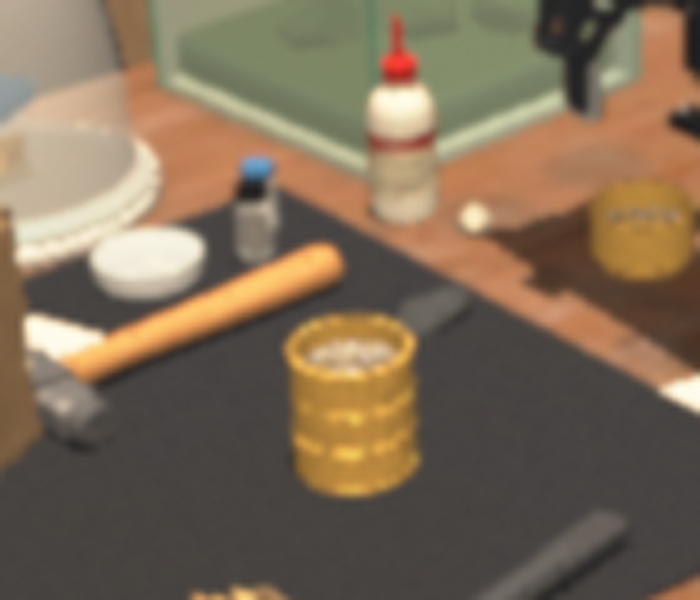

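```bash
python3 -m creep '{"xyz":[[0,0,-4],[0,0,-7],[0,0,-7.7],[0,0,-7.7],[0,0,-7.7]],"yaw":[0,0,0,0,0],"grip":[-1,-1,-1,-0.5,0]}'
python3 -m creep '{"xyz":[[0,0,0],[0,0,0],[0,0,0],[0,0,0],[0,0,0]],"yaw":[0,0,0,0,0],"grip":[0,0,0,-1,-1]}'
python3 -m creep '{"xyz":[[0,0,0],[0,0,0],[0,0,0],[0,0,0],[0,0,0]],"yaw":[0.1,0.28,0.46,0.64,0.82],"grip":[-1,-1,-1,-1,-1]}'
python3 -m creep '{"xyz":[[0,0,0],[0,0,0],[0,0,0],[0,0,0],[0,0,0]],"yaw":[0.18,0.36,0.54,0.72,0.75],"grip":[-1,-1,-1,-1,-1]}'
python3 -m creep '{"xyz":[[0,0,0],[0,0,0],[0,0,0],[0,0,0],[0,0,0]],"yaw":[0,0,0,0,0],"grip":[-0.5,0,0,0,0]}'
```

```text
clock: 20.35
ee_pos: [0.5617, -0.0652, 0.0183]
ee_rot: [3.142, -0.003, 0.006]
wrist_force: [0.4, -0.4, -1.5]
gripper_width: 0.0587
gripper_force: 65.0
clock: 20.98
ee_pos: [0.5605, -0.065, 0.0166]
ee_rot: [3.142, -0.0, 0.006]
wrist_force: [0.0, 0.8, -0.2]
gripper_width: 0.0855
gripper_force: 0.0
clock: 21.6
ee_pos: [0.5603, -0.065, 0.0163]
ee_rot: [-3.142, 0.0, 0.832]
wrist_force: [0.9, -0.2, 0.3]
gripper_width: 0.0855
gripper_force: 0.0
clock: 22.22
ee_pos: [0.5603, -0.0652, 0.0163]
ee_rot: [-3.141, -0.0, 1.576]
wrist_force: [-0.5, 0.2, -1.0]
gripper_width: 0.0855
gripper_force: 0.0
clock: 22.85
ee_pos: [0.5605, -0.0651, 0.0172]
ee_rot: [3.141, 0.0, 1.573]
wrist_force: [-4.6, -0.9, 9.7]
gripper_width: 0.0604
gripper_force: 62.7
```

```bash
python3 -m creep '{"xyz":[[0,0,2],[0,0,7],[0,0,13],[0,4,14],[-1,10,14]],"yaw":[0,0,0,0,0],"grip":[0,0,0,0,0]}'
python3 -m creep '{"xyz":[[-1.5,6,0],[-3,12,0],[-5,16,0],[-5.9,17,0],[-5.9,17,-2]],"yaw":[0,0,0,0,0],"grip":[0,0,0,0,0]}'
python3 -m creep '{"xyz":[[0,0,-1.5],[0,0,-3],[0,0,-3],[0,0,-3]],"yaw":[0,0,0,0],"grip":[0,0,0,0]}'
```

```text
clock: 23.48
ee_pos: [0.5514, 0.0345, 0.1578]
ee_rot: [3.139, 0.0, 1.569]
wrist_force: [1.0, 1.4, -2.2]
gripper_width: 0.0605
gripper_force: 65.4
clock: 24.1
ee_pos: [0.4916, 0.2061, 0.1373]
ee_rot: [3.139, -0.001, 1.576]
wrist_force: [0.1, 0.2, -2.3]
gripper_width: 0.0601
gripper_force: 65.4
clock: 24.6
ee_pos: [0.4918, 0.2049, 0.1067]
ee_rot: [3.141, -0.0, 1.575]
wrist_force: [-0.8, -0.1, -0.6]
gripper_width: 0.0602
gripper_force: 65.3
```

```bash
python3 -m creep '{"xyz":[[0,0,-1],[0,0,-1.6],[0,0,-2],[0,0,-2.2],[0,0,-2.4]],"yaw":[0,0,0,0,0],"grip":[0,0,0,0,0]}'
python3 -m creep '{"xyz":[[0,0,0],[0,0,0]],"yaw":[0,0],"grip":[0,0]}'
```

```text
clock: 25.22
ee_pos: [0.4915, 0.2051, 0.0825]
ee_rot: [3.141, -0.0, 1.576]
wrist_force: [-3.4, -1.4, 13.8]
gripper_width: 0.0604
gripper_force: 66.8
clock: 25.48
ee_pos: [0.4915, 0.2051, 0.0827]
ee_rot: [3.141, -0.0, 1.576]
wrist_force: [-1.3, -0.9, 3.7]
gripper_width: 0.0605
gripper_force: 65.7
```

```bash
python3 -m creep '{"xyz":[[0,0,0],[0,0,0],[0,0,0.5],[0,0,5],[0,0,9]],"yaw":[0,0,0,0,0],"grip":[-1,-1,-1,-1,-1]}'
python3 -m creep '{"xyz":[[-1,-6,0],[-2,-12,0],[-3,-18,0],[-4.8,-24,0],[-4.8,-24.9,0]],"yaw":[0,0,0,0,0],"grip":[-1,-1,-1,-1,-1]}'
python3 -m creep '{"xyz":[[0,0,0],[0,0,-4],[0,0,-6],[0,0,-6],[0,0,-6]],"yaw":[0,0,0,0,0],"grip":[-1,-1,-1,-1,-1]}'
python3 - <<'E'
from h import *
im=snap("side","g5",(200,150,380,290),4)
s=r.get_state();print(s["ee_pos"],s["ee_rot"])
E
```

```text
clock: 26.1
ee_pos: [0.4913, 0.205, 0.1739]
ee_rot: [3.142, -0.0, 1.576]
wrist_force: [1.0, -0.5, -0.1]
gripper_width: 0.0851
gripper_force: 0.0
clock: 26.72
ee_pos: [0.4423, -0.0481, 0.1728]
ee_rot: [3.141, 0.001, 1.57]
wrist_force: [-0.8, 0.6, 0.1]
gripper_width: 0.0855
gripper_force: 0.0
clock: 27.35
ee_pos: [0.4442, -0.0431, 0.1132]
ee_rot: [3.14, -0.0, 1.577]
wrist_force: [0.7, 0.3, 0.0]
gripper_width: 0.0853
gripper_force: 0.0
[ 0.44429834 -0.04335629  0.11340971] [ 3.13988282e+00 -1.12603227e-04  1.57692438e+00]
```

View pics/g5.png

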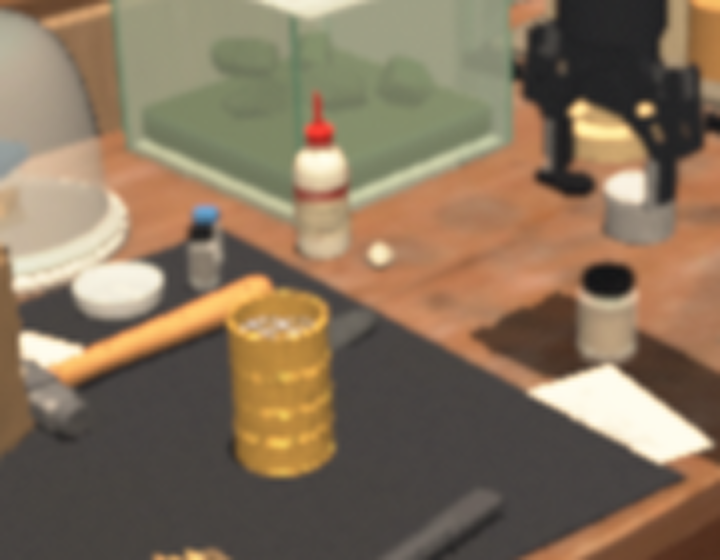

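```bash
python3 -m creep '{"xyz":[[0,0,-4],[0,0,-7],[0,0,-9],[0,0,-9.9],[0,0,-9.9]],"yaw":[0,0,0,0,0],"grip":[-1,-1,-1,-1,-1]}'
python3 -m creep '{"xyz":[[0,0,0],[0,0,0],[0,0,0],[0,0,0],[0,0,0]],"yaw":[0,0,0,0,0],"grip":[-0.3,0.3,0.6,0.6,0.6]}'
```

```text
clock: 28.02
ee_pos: [0.4437, -0.0439, 0.0137]
ee_rot: [3.141, -0.0, 1.576]
wrist_force: [-0.2, -1.0, -0.2]
gripper_width: 0.0858
gripper_force: 0.0
clock: 28.65
ee_pos: [0.4439, -0.0441, 0.0142]
ee_rot: [3.14, 0.0, 1.576]
wrist_force: [-2.0, 0.6, 7.3]
gripper_width: 0.0412
gripper_force: 59.8
```

```bash
python3 -m creep '{"xyz":[[0,0,2],[0,0,6],[2,5,6],[4,10,6],[4.8,12.9,6]],"yaw":[0,0,0,0,0],"grip":[0.6,0.6,0.6,0.6,0.6]}'
python3 -m creep '{"xyz":[[0,0,0],[0,0,-2],[0,0,-4.5],[0,0,-5.2],[0,0,-5.2]],"yaw":[0,0,0,0,0],"grip":[0.6,0.6,0.6,0.6,0.6]}'
python3 -m creep '{"xyz":[[0,0,-0.2],[0,0,-0.4],[0,0,-0.45],[0,0,-0.45]],"yaw":[0,0,0,0],"grip":[0.6,0.6,0.6,0.6]}'
```

```text
clock: 29.28
ee_pos: [0.4921, 0.0878, 0.0737]
ee_rot: [3.141, -0.001, 1.578]
wrist_force: [-0.1, -1.0, -1.2]
gripper_width: 0.041
gripper_force: 60.8
clock: 29.9
ee_pos: [0.4912, 0.0843, 0.0214]
ee_rot: [-3.141, 0.0, 1.575]
wrist_force: [-0.3, -0.4, -1.3]
gripper_width: 0.0407
gripper_force: 60.8
clock: 30.4
ee_pos: [0.4918, 0.085, 0.0177]
ee_rot: [3.141, -0.0, 1.576]
wrist_force: [-2.0, -0.5, 6.0]
gripper_width: 0.041
gripper_force: 61.5
```

```bash
python3 -m creep '{"xyz":[[0,0,0],[0,0,0],[0,0,0.3],[0,0,5],[0,0,10]],"yaw":[0,0,0,0,0],"grip":[-0.3,-0.3,-0.3,-0.3,-0.3]}'
python3 -m creep '{"xyz":[[1,-6,0],[3,-12,0],[5,-18,0],[6,-24,0],[7.1,-28.9,0]],"yaw":[-0.1,-0.2,-0.3,-0.3,-0.3],"grip":[-1,-1,-1,-1,-1]}'
python3 -m creep '{"xyz":[[0,0,0],[0,0,0],[0,0,-3],[0,0,-3],[0,0,-3]],"yaw":[0,0,0,0,0],"grip":[-1,-1,-1,-1,-1]}'
```

```text
clock: 31.02
ee_pos: [0.4908, 0.0849, 0.1178]
ee_rot: [-3.14, 0.0, 1.576]
wrist_force: [1.9, 0.6, -0.1]
gripper_width: 0.0557
gripper_force: 0.0
clock: 31.65
ee_pos: [0.5623, -0.2069, 0.1171]
ee_rot: [3.141, 0.001, 1.274]
wrist_force: [1.0, 1.2, 0.1]
gripper_width: 0.0853
gripper_force: 0.0
clock: 32.28
ee_pos: [0.5628, -0.2032, 0.0878]
ee_rot: [3.141, -0.0, 1.277]
wrist_force: [0.3, -0.1, 0.6]
gripper_width: 0.0853
gripper_force: 0.0
```

```bash
python3 -m creep '{"xyz":[[0,0,-3],[0,0,-6],[0,0,-7.3],[0,0,-7.4],[0,0,-7.4]],"yaw":[0,0,0,0,0],"grip":[-1,-1,-1,-1,-1]}'
python3 -m creep '{"xyz":[[0,0,0],[0,0,0],[0,0,0],[0,0,0],[0,0,0]],"yaw":[0,0,0,0,0],"grip":[-0.3,0.3,0.3,0.3,0.3]}'
python3 - <<'E'
from h import *
im=snap("side","g6",(220,150,420,290),4)
E
```

```text
clock: 32.9
ee_pos: [0.5633, -0.2042, 0.0142]
ee_rot: [3.14, -0.0, 1.276]
wrist_force: [0.4, 0.6, 0.1]
gripper_width: 0.0855
gripper_force: 0.0
clock: 33.52
ee_pos: [0.5631, -0.2043, 0.0141]
ee_rot: [3.14, -0.0, 1.276]
wrist_force: [-0.2, 0.6, 7.3]
gripper_width: 0.0562
gripper_force: 63.1
```

View pics/g6.png

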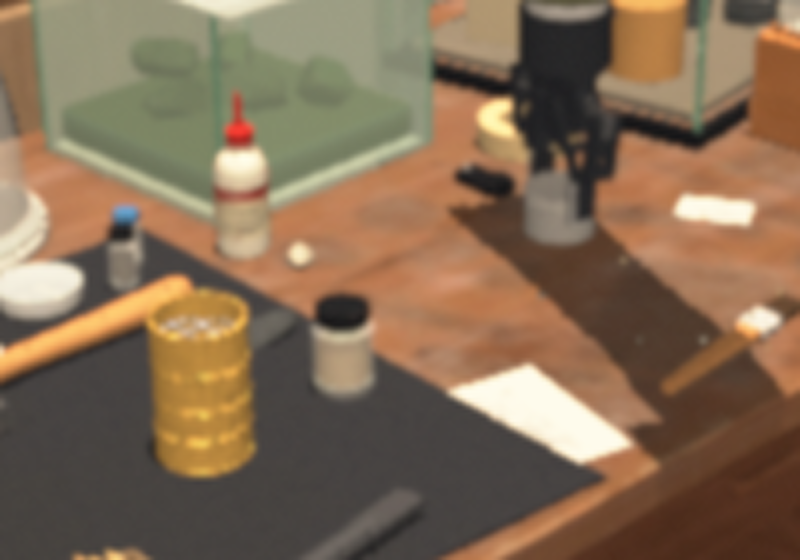

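```bash
python3 -m creep '{"xyz":[[0,0,2],[0,0,8],[0,0,14],[0,2,18],[-1,8,18]],"yaw":[0,0,0,0.1,0.2],"grip":[0.3,0.3,0.3,0.3,0.3]}'
python3 -m creep '{"xyz":[[-1,6,0],[-2,12,0],[-3,18,0],[-4,24,0],[-5,30,0]],"yaw":[0.1,0.1,0.1,0.1,0.1],"grip":[0.3,0.3,0.3,0.3,0.3]}'
python3 -m creep '{"xyz":[[-1,6,0],[-1.2,12,0],[-1.2,14.9,0],[-1.2,14.9,0],[-1.2,14.9,-4]],"yaw":[0,0,0,0,0],"grip":[0.3,0.3,0.3,0.3,0.3]}'
```

```text
clock: 34.2
ee_pos: [0.5541, -0.1267, 0.1981]
ee_rot: [3.134, 0.002, 1.473]
wrist_force: [0.4, 1.5, -1.4]
gripper_width: 0.0563
gripper_force: 64.3
clock: 34.83
ee_pos: [0.5019, 0.1776, 0.1944]
ee_rot: [3.14, -0.0, 1.575]
wrist_force: [1.4, 1.0, -1.5]
gripper_width: 0.0562
gripper_force: 64.3
clock: 35.45
ee_pos: [0.4925, 0.3253, 0.1561]
ee_rot: [3.136, -0.003, 1.575]
wrist_force: [1.5, -0.5, -2.2]
gripper_width: 0.0559
gripper_force: 64.3
```

Down to TCP z ≈ 0.0176.

```bash
python3 -m creep '{"xyz":[[0,0,-4],[0,0,-8],[0,0,-11],[0,0,-12.8],[0,0,-12.8]],"yaw":[0,0,0,0,0],"grip":[0.3,0.3,0.3,0.3,0.3]}'
python3 -m creep '{"xyz":[[0,0,0],[0,0,0]],"yaw":[0,0],"grip":[0.3,0.3]}'
```

```text
clock: 36.08
ee_pos: [0.4903, 0.3238, 0.0245]
ee_rot: [-3.141, 0.001, 1.575]
wrist_force: [-0.6, -0.6, -1.2]
gripper_width: 0.0564
gripper_force: 64.3
clock: 36.33
ee_pos: [0.4912, 0.3254, 0.0262]
ee_rot: [3.14, -0.001, 1.576]
wrist_force: [-0.1, 0.5, -1.3]
gripper_width: 0.0563
gripper_force: 64.3
```

```bash
python3 -m creep '{"xyz":[[0,0,-0.4],[0,0,-0.6],[0,0,-0.8],[0,0,-0.85],[0,0,-0.85]],"yaw":[0,0,0,0,0],"grip":[0.3,0.3,0.3,0.3,0.3]}'
```

```text
clock: 36.95
ee_pos: [0.4903, 0.3249, 0.0176]
ee_rot: [3.142, 0.0, 1.576]
wrist_force: [-5.4, -4.4, 14.0]
gripper_width: 0.0563
gripper_force: 66.2
```

Seated; release, rise, swing clear and look.

```bash
python3 -m creep '{"xyz":[[0,0,0],[0,0,0],[0,0,0.3],[0,0,5],[0,0,11]],"yaw":[0,0,0,0,0],"grip":[-0.9,-0.9,-0.9,-0.9,-0.9]}'
python3 -m creep '{"xyz":[[0,0,6],[-4,4,8],[-8,10,8],[-12,16,8],[-18,20,8]],"yaw":[0,0.1,0.2,0.3,0.4],"grip":[-1,-1,-1,-1,-1]}'
python3 -m creep '{"xyz":[[-4,4,0],[-6,6,0],[-6,6,0],[-6,6,0]],"yaw":[0,0,0,0],"grip":[-1,-1,-1,-1]}'
python3 - <<'E'
from h import *
im=snap("top","f1",(80,100,440,320),2)
im2=snap("side","f2",(120,130,420,330),2.6)
h=cv2.cvtColor(im,cv2.COLOR_BGR2HSV)
def ell(m,b):
    x0,y0,x1,y1=b;mm=np.zeros(m.shape,np.uint8);mm[y0:y1,x0:x1]=m[y0:y1,x0:x1]
    c=max(cv2.findContours(mm,0,2)[0],key=cv2.contourArea);return cv2.fitEllipse(cv2.convexHull(c))
e=ell((h[...,1]<70)&(h[...,2]>110),(130,200,190,260));print("tin",e,cast("top",*e[0],.0415))
E
```

```text
clock: 37.58
ee_pos: [0.4896, 0.3244, 0.1265]
ee_rot: [-3.139, 0.001, 1.576]
wrist_force: [0.8, 0.5, -0.6]
gripper_width: 0.0815
gripper_force: 0.0
clock: 38.2
ee_pos: [0.3311, 0.5093, 0.2063]
ee_rot: [3.141, -0.0, 1.978]
wrist_force: [1.0, 0.6, -0.1]
gripper_width: 0.0853
gripper_force: 0.0
clock: 38.7
ee_pos: [0.2731, 0.5671, 0.2062]
ee_rot: [3.141, 0.001, 1.975]
wrist_force: [-0.3, -0.6, 0.1]
gripper_width: 0.0854
gripper_force: 0.0
tin ((160.77088928222656, 229.9236297607422), (25.72711753845215, 27.22393226623535), 45.21991729736328) [0.49094029 0.32374178 0.0415    ]
```

View pics/f1.png

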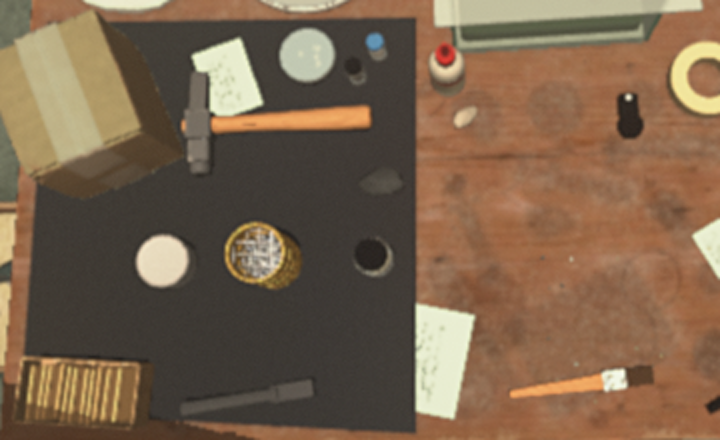

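View pics/f2.png

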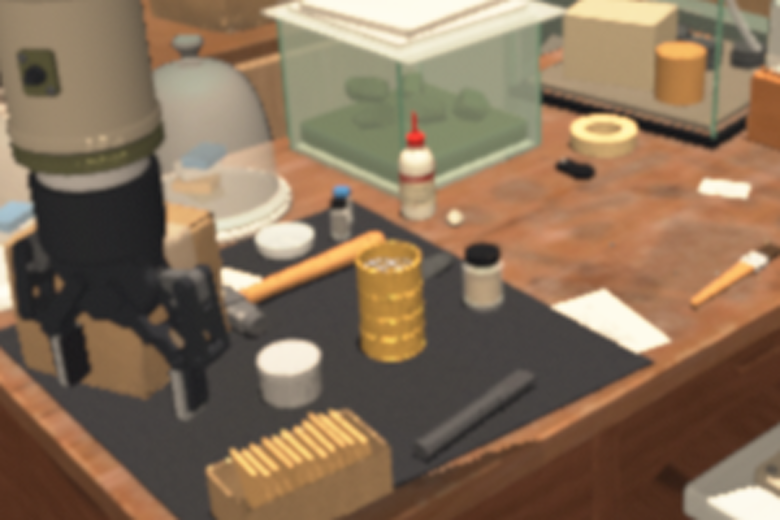

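The nest stands straight: rim at about (257,252) in the top crop. The tin at (163,260) and the jar at (372,256) are upright on either side, and the rock and lens haven't moved. Tin measures (0.491, 0.324), as intended.

```bash
python3 -c "
from rig import r
print(r.job_done())"
```

```text
the job is handed in; nothing more can be done
None
```

The job is handed in: the fine, medium and coarse sieves are nested in the pan, each at its expected seated height and open on top, with the jar about 12 cm to the right and the tin about 12 cm to the left, both upright and level with the nest.

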